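# Make up the load, then crack the dry box

### The job

The dry box may only be opened once its next load is ready: first pack the amber jar and the metal drying canister into the steel carrier tray between the two small weighing bottles, so that all four stand upright on its floor and are let go. Then take the lid of the dry box by its handle, pull it free of its sticking seal without letting it fly up, and finish still holding it slightly open: level, still, clear of the box and straight above it, about 35 mm up, so that the air inside can even out. Leave everything else on the bench where it is.

Things in the scene. Friction and masses are not known exactly. Their poses are not given: they have to be found in the camera images.
- dry_box: dry storage box with clear plastic walls, a white rim with a black rubber gasket and a lift-off lid, 166 x 276 mm over the rim, 135 mm high to the gasket on which the lid sits; it stands firmly and does not move. Origin: centre of its underside, on the bench; its own x points from its front (dial and undone clips) to its back, y along its 276 mm, z up
- dry_lid: lift-off lid of the dry box: clear pane in a white frame, 166 x 276 x 12 mm, 0.30 kg, a skirt 18 mm down into the box. Origin: centre of the frame's underside, 135 mm above the bench when shut; axes as the box's. The seal grips it: an upward pull of 10 to 20 N frees it, most about 3 mm up, none from 12 mm up; then only its weight is left. Let go, it drops back
- lid_handle (a point): centre of the grip bar of the lid's steel bow handle: round bar, 12 mm thick, 84 mm straight along the dry box's y between its posts, across the middle of the lid, 46 mm above the lid's origin and 34 mm above its top (28 mm clear under the bar); 181 mm above the bench when shut
- carrier: open stainless carrier tray, outside 84 (x) x 204 (y) x 45 mm high, walls and floor 4 mm thick, so 76 x 196 mm inside; it stands firmly and does not move. Origin: centre of its underside; x across, y along its length, z up. A weighing bottle stands at each end, which leaves a free length of about 105 mm (102 to 108) between them for the jar and the canister side by side (94 mm), in either order
- reagent_jar: round amber glass jar with paper band and black ribbed screw cap, 60 mm across, 108 mm high, 0.22 kg; the cap is 52 mm across and takes up the top 22 mm. Origin: centre of its underside, z up; loose, to be packed
- canister: upright rectangular perforated aluminium drying canister, 48 (its x) x 34 (its y) x 106 mm high, 0.14 kg. Origin: centre of its underside, z up; loose, to be packed with its 34 mm side along the carrier's length
- weigh_a: small glass weighing bottle with knobbed stopper, 44 mm across, 59 mm high, standing loose in the carrier at its +y end. Origin: centre of its underside, z up
- weigh_b: the other small glass weighing bottle, same size, standing loose in the carrier at its -y end. Origin: centre of its underside, z up
- beaker: clear glass beaker, 75 mm across, 95 mm high; bystander. Origin: centre of its underside
- conical_flask: stoppered conical flask, 84 mm across, 153 mm high; bystander. Origin: centre of its underside
- white_flask: cream plastic flask with white ribbed cap, 67 mm across, 108 mm high; bystander. Origin: centre of its underside

How it is judged (in metres and radians):
On the way, in this order (a step that is already met when the one before it is completed fails the run):
1. jar and canister packed in the carrier with the weighing bottles, upright on its floor and released (x of reagent_jar in the frame of carrier between -0.04 and 0.04 m and y of reagent_jar in the frame of carrier between -0.1 and 0.1 m and z of reagent_jar in the frame of carrier between 0.001 and 0.01 m and angle between each of reagent_jar, canister, weigh_a, weigh_b's own z axis and vertical below 0.12 rad and x of canister in the frame of carrier between -0.04 and 0.04 m and y of canister in the frame of carrier between -0.1 and 0.1 m and z of canister in the frame of carrier between 0.001 and 0.01 m and x of weigh_a in the frame of carrier between -0.04 and 0.04 m and y of weigh_a in the frame of carrier between -0.1 and 0.1 m and z of weigh_a in the frame of carrier between 0.001 and 0.01 m and x of weigh_b in the frame of carrier between -0.04 and 0.04 m and y of weigh_b in the frame of carrier between -0.1 and 0.1 m and z of weigh_b in the frame of carrier between 0.001 and 0.01 m and contact force between the fingers and reagent_jar below 0.1 N and contact force between the fingers and canister below 0.1 N), for 0.3 s.
2. seal broken: lid lifted 13 mm off its seat (z of dry_lid in the frame of dry_box above 0.148 m), for 0.1 s.
At the end, for the whole second after the job is handed in: Jar, canister and both weighing bottles stand upright (within 0.12 rad) on the carrier's floor (within 6 mm). The fingers hold the lid still, level within 0.2 rad, 20 to 55 mm above its seat and within 35 mm of straight above the box; neither the box nor anything else carries it (x of reagent_jar in the frame of carrier between -0.04 and 0.04 m and y of reagent_jar in the frame of carrier between -0.1 and 0.1 m and z of reagent_jar in the frame of carrier between 0.001 and 0.01 m and angle between each of reagent_jar, canister, weigh_a, weigh_b's own z axis and vertical below 0.12 rad and x of canister in the frame of carrier between -0.04 and 0.04 m and y of canister in the frame of carrier between -0.1 and 0.1 m and z of canister in the frame of carrier between 0.001 and 0.01 m and x of weigh_a in the frame of carrier between -0.04 and 0.04 m and y of weigh_a in the frame of carrier between -0.1 and 0.1 m and z of weigh_a in the frame of carrier between 0.001 and 0.01 m and x of weigh_b in the frame of carrier between -0.04 and 0.04 m and y of weigh_b in the frame of carrier between -0.1 and 0.1 m and z of weigh_b in the frame of carrier between 0.001 and 0.01 m and z of dry_lid in the frame of dry_box between 0.155 and 0.19 m and angle between dry_lid's own z axis and vertical below 0.2 rad and horizontal distance between dry_lid and dry_box below 0.035 m and linear speed of dry_lid below 0.03 m/s and contact force between the fingers and dry_lid above 1 N and contact force between dry_lid and dry_box below 0.2 N and contact force between dry_lid and reagent_jar below 0.05 N and contact force between dry_lid and canister below 0.05 N and contact force between dry_lid and beaker below 0.05 N and contact force between dry_lid and white_flask below 0.05 N); the arm keeps its last pose, push and grip.
It fails at once if the dry box is opened before its load is packed (z of dry_lid in the frame of dry_box above 0.141 m and not ((x of reagent_jar in the frame of carrier between -0.04 and 0.04 m and y of reagent_jar in the frame of carrier between -0.1 and 0.1 m and z of reagent_jar in the frame of carrier between 0.001 and 0.01 m and angle between reagent_jar's own z axis and vertical below 0.12 rad) and (x of canister in the frame of carrier between -0.04 and 0.04 m and y of canister in the frame of carrier between -0.1 and 0.1 m and z of canister in the frame of carrier between 0.001 and 0.01 m and angle between canister's own z axis and vertical below 0.12 rad) and (x of weigh_a in the frame of carrier between -0.04 and 0.04 m and y of weigh_a in the frame of carrier between -0.1 and 0.1 m and z of weigh_a in the frame of carrier between 0.001 and 0.01 m and angle between weigh_a's own z axis and vertical below 0.12 rad) and (x of weigh_b in the frame of carrier between -0.04 and 0.04 m and y of weigh_b in the frame of carrier between -0.1 and 0.1 m and z of weigh_b in the frame of carrier between 0.001 and 0.01 m and angle between weigh_b's own z axis and vertical below 0.12 rad))).
It fails at once if the lid flies up: more than 90 mm above its seat (z of dry_lid in the frame of dry_box above 0.225 m).
It fails at once if another thing on the bench is moved more than 30 mm (distance of any of beaker, conical_flask, white_flask from where it was at the start of the episode above 0.03 m).
It also fails if it takes over 59 s, if anything falls off the work surface, if the arm or the gripper's body presses on something with over 40 N, if the wrist force passes 120 N, or if a joint passes its speed limit or range.

### The arm

A 6-joint arm with a two-finger parallel gripper is mounted at the origin on a cart in front of the work surface, level with it; the furniture and walls round the work are solid. World frame = base frame: x ahead of the robot, y to its left, z up, the work surface at z = 0. Lengths are in mm, angles in rad, forces in N, time in s.
With the tool pointing down it reaches from about 350 to 775 mm from the base axis. Payload 7.3 kg.
Tool frame: the origin (TCP) lies at the very end of the fingers, on their centre line; the grasp point (between the pads) lies 19 mm behind it; z points along the fingers, y is the line along which they close (so a half turn about z gives the same grasp; the last joint's range is limited). The gripper opens to 92 mm and grips with 3 to 60 N. Pads are 19 mm wide; open, the fingers measure 130 mm over their backs; the gripper's body (75 mm by 190 mm) begins 47 mm behind the grasp point.
Start: joints at [1.155, 0.342, 1.524, -0, 1.275, -0.146], TCP at [139.917, 506.032, 226.741] pointing down, gripper open.
Joint ranges: [-2.53, 2.53], [-0.77, 2.02], [0.04, 2.7], [-1, 4.14], [0.28, 2.66], [-3.11, 3.11]. Speed limits (rad/s): [2.57, 2.57, 3.14, 3.14, 3.14, 3.14].

### API

Orientations are given as [roll, pitch, yaw] about the fixed x, y, z axes, in that order (R = Rz(yaw) Ry(pitch) Rx(roll)).
In Python, from plant import get_obs, vision, workorder gives the robot as it stands.
- The arm moves only by the shell command python3 -m pendant 'ROWS' [OPENING]. ROWS is a JSON object of lists of equal length, an entry for each row: "dp": the shift along the tool's x, y, z in m, a list of three; "rotation": the turn, a rotation vector about the tool's x, y, z in rad, a list of three. A call has 1 to 8 rows; each row is the pose to reach, as a shift and turn from the pose commanded when the call began, along the tool's axes at that moment; what a row does not reach only later rows make up. A row lasts 1/8 s, in which the tool goes at most 62.5 mm and 10.7 degrees, less where a joint would pass 70% of its speed; a pose out of reach is approached as far as the arm can. A call with a gripper value outside its range is refused whole. OPENING is the finger opening in m, from 0 to 0.0918, set as the call begins (- or left out, the last holds). The fingers move at their own pace and stop on an object; the grip force is fixed at half the most. Time passes only in rows, so rows that repeat a pose let the fingers close. It gives the time, the measured TCP pose, the force, the opening and the grip force at its end, in the units of the state.
- get_obs(): the state, without advancing time (a new reading comes with each control period).
- vision.capture(name): name is "scene" or "top" or "wrist"; returns a dict with "pixels" (480x640x3 uint8, red, green, blue), "vfov" (degrees; the focal length in pixels is half the picture's height over the tangent of half this angle, whatever the lens; pixels are square), "cx", "cy" (the principal point, pixels), "dist" ([k1, k2, p1, p2, k3] as OpenCV has them; the pictures are not rectified), "pose" (4x4, takes a point from camera to world coordinates); the wrist camera has in their place "T_tool_cam" (4x4, takes a point from camera to tool coordinates, whose origin is the TCP and whose axes are the flange's). Camera axes: x right, y up, looking along -z (the intrinsics and any distortion apply to the point x, -y, -z); pixel columns grow to the right and rows downward; lengths in mm; the calibration is good to about 2 mm. A picture is of the moment at which its call begins: read the wrist's pose just before it. There is no depth.
- workorder.close_job(): hands the job in; it is judged then, once.
The state is a dict: "time": time; "joint_positions": joint angles; "dq": joint speeds; "tau": joint torques, N m; "tool_pos": TCP position; "tcp_rot": TCP orientation; "contact_force": force on the tool from outside, world axes, zero at the start; "moment": the same for the moment, N m; "grip_width": finger opening in mm; "finger_force": force on a finger pad.
Only numpy, scipy, OpenCV 4.12 (cv2) and the standard library are available. Lean on these libraries where they do the work, as an engineer would, in place of code of your own. Each camera call takes 0.05 s, during which the arm holds its last target. There are 200 camera calls.

## Working session

There is one attempt and no reset: what is moved stays moved. The work goes in short steps, Python scripts to look and compute and a shell command to move; the robot and the scene stay as the last step left them, time stands still between calls to the robot, and variables do not carry over. Pictures are saved under pics/ and viewed, at most 10 in all, crops included, and the job is handed in when it is done.

```bash
ls; mkdir -p pics; python3 - <<'E'
from plant import get_obs, vision
import cv2
for k,v in get_obs().items(): print(k,v)
for n in ("scene","top","wrist"):
    c=vision.capture(n)
    cv2.imwrite(f"pics/{n}0.png",c["pixels"][:,:,::-1])
    print(n,{k:v for k,v in c.items() if k!="pixels"})
E
```

```text
pics
time 0.0
joint_positions [ 1.15496547e+00  3.42724637e-01  1.52500156e+00 -1.83991687e-05
  1.27541857e+00 -1.45990881e-01]
dq [ 2.10196623e-03 -5.57486302e-05 -2.26865402e-03 -1.06238800e-03
  2.34303941e-03 -5.28516603e-05]
tau [-2.27573037e-03 -4.31245244e+01 -2.44216865e+01  7.16507155e-02
  5.59366483e-02 -1.12683140e-04]
tool_pos [139.76608199 505.63113131 226.04937462]
tcp_rot [-3.14005449e+00 -2.08384125e-04  2.87175788e+00]
contact_force [-0.17551176  0.31322836 -0.15966458]
moment [-0.04601016  0.01390622  0.03578963]
finger_force 0.0
grip_width 91.6848798181193
scene {'vfov': 56.82441753237977, 'cx': 318.7433857500903, 'cy': 244.43115485271775, 'dist': array([-0.07782277,  0.        ,  0.        ,  0.        ,  0.        ]), 'pose': array([[-9.23394454e-01,  2.91296645e-01, -2.49977893e-01,
         3.61782331e+02],
       [-3.83812072e-01, -7.10111197e-01,  5.90279918e-01,
         5.65400646e+02],
       [-5.56554122e-03,  6.41005736e-01,  7.67515910e-01,
         8.47896529e+02],
       [ 0.00000000e+00,  0.00000000e+00,  0.00000000e+00,
         1.00000000e+00]])}
[... 331 characters left out ...]
1261e+01],
       [-7.93112491e-03,  1.00474776e-01,  9.94907994e-01,
         1.26156354e+03],
       [ 0.00000000e+00,  0.00000000e+00,  0.00000000e+00,
         1.00000000e+00]])}
wrist {'vfov': 61.09895195108225, 'cx': 323.0369220794143, 'cy': 247.29168942763513, 'dist': array([0.01389378, 0.        , 0.        , 0.        , 0.        ]), 'T_tool_cam': array([[ 1.01871174e-04,  9.65526709e-01,  2.60303982e-01,
         6.86428420e+01],
       [ 9.99999224e-01,  2.24754358e-04, -1.22501941e-03,
        -1.27668439e+00],
       [-1.24129341e-03,  2.60303905e-01, -9.65525938e-01,
        -1.57700475e+02],
       [ 0.00000000e+00,  0.00000000e+00,  0.00000000e+00,
         1.00000000e+00]])}
```

View pics/top0.png

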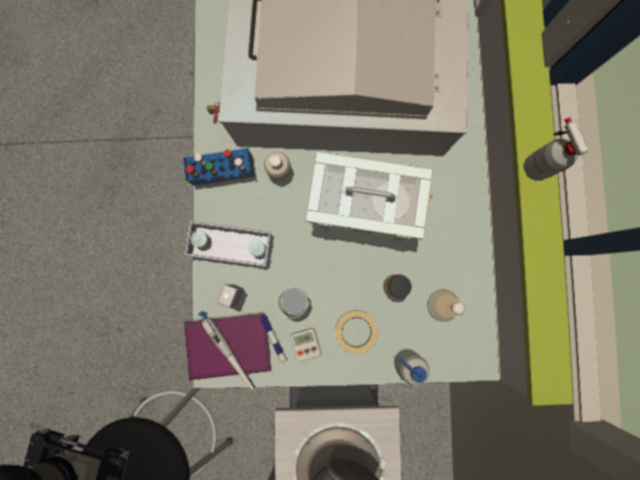

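View pics/scene0.png

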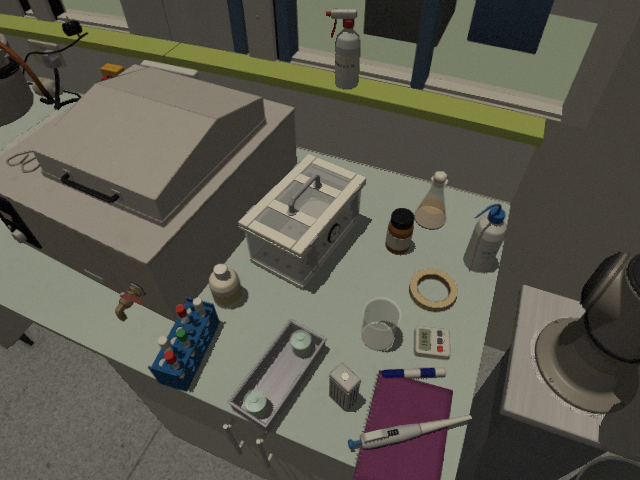

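The top view shows the lid at about (370,196), carrier (230,245), canister (231,296), jar cap (397,287), beaker (294,303), white flask (277,165) and conical flask (445,305). The scene view shows the same layout from the side. First I'll get rough positions from these pixels.

```bash
cat > h.py <<'E'
import numpy as np, cv2
from scipy.spatial.transform import Rotation as R
from plant import get_obs, vision
def cap(n):
    o=get_obs(); c=vision.capture(n)
    if n=="wrist":
        T=np.eye(4); T[:3,:3]=R.from_euler("xyz",o["tcp_rot"]).as_matrix(); T[:3,3]=o["tool_pos"]
        c["pose"]=T@c["T_tool_cam"]
    f=240/np.tan(np.radians(c["vfov"]/2)); c["K"]=np.array([[f,0,c["cx"]],[0,f,c["cy"]],[0,0,1.]])
    return c
def rays(c,uv):
    p=cv2.undistortPoints(np.array(uv,float).reshape(-1,1,2),c["K"],c["dist"]).reshape(-1,2)
    d=np.c_[p[:,0],-p[:,1],-np.ones(len(p))]@c["pose"][:3,:3].T
    return c["pose"][:3,3],d
def plane(c,uv,z):
    o,d=rays(c,uv); return (o+d*((z-o[2])/d[:,2])[:,None])[:,:2]
def proj(c,P):
    P=np.array(P,float).reshape(-1,3); q=(P-c["pose"][:3,3])@c["pose"][:3,:3]
    return cv2.projectPoints(q*[1,-1,-1],np.zeros(3),np.zeros(3),c["K"],c["dist"])[0].reshape(-1,2)
def save(c,n,box=None,s=1):
    im=c["pixels"][:,:,::-1]
    if box: im=im[box[1]:box[3],box[0]:box[2]]
    cv2.imwrite(n,cv2.resize(im,None,fx=s,fy=s,interpolation=cv2.INTER_CUBIC))
def toolpose():
    o=get_obs(); return o["tool_pos"],R.from_euler("xyz",o["tcp_rot"]).as_matrix(),o
def togo(P,yaw):
    "shift in tool axes (m) to world point P (mm), and turn about tool z to closing-axis direction yaw (rad, mod pi)"
    p,M,o=toolpose(); d=M.T@(np.array(P)-p)/1000
    a=M.T@np.array([np.cos(yaw),np.sin(yaw),0]); w=np.arctan2(-a[0],a[1]); w=(w+np.pi/2)%np.pi-np.pi/2
    tilt=np.degrees(np.arccos(-M[2,2]))
    return d.round(4),round(w,3),"tilt",tilt.round(2),"q6",o["joint_positions"][5].round(2),"t",o["time"]
E
python3 - <<'E'
from h import *
c=cap("top")
pr=lambda n,uv,z:print(n,plane(c,uv,z).round().tolist())
pr("lid",[(317,152),(433,168),(424,238),(307,224)],147)
pr("bar",[(346,190),(395,197)],187)
pr("carrier",[(190,224),(271,230),(270,268),(188,259)],45)
pr("weigh",[(200,238),(258,246)],63)
pr("jar",[(397,287)],108); pr("can",[(231,294)],106)
pr("beaker",[(294,303)],50); pr("white",[(277,162)],108); pr("conical",[(445,305)],30)
E
```

```text
lid [[777.0, 32.0], [732.0, -239.0], [568.0, -210.0], [607.0, 59.0]]
bar [[677.0, -32.0], [658.0, -141.0]]
carrier [[627.0, 361.0], [606.0, 154.0], [511.0, 159.0], [539.0, 366.0]]
weigh [[589.0, 330.0], [565.0, 185.0]]
jar [[456.0, -149.0]]
can [[450.0, 245.0]]
beaker [[422.0, 100.0]]
white [[766.0, 130.0]]
conical [[406.0, -279.0]]
```

```bash
python3 - <<'E'
from h import *
print(togo([500,255,300],np.pi/2+.0))
E
```

```text
(array([-0.414 , -0.1458, -0.0736]), np.float64(-0.27), 'tilt', np.float64(0.05), 'q6', np.float64(-0.15), 't', 0.2)
```

```bash
python3 -m pendant '{"dp":[[-0.052,-0.018,-0.009],[-0.104,-0.036,-0.018],[-0.156,-0.054,-0.028],[-0.208,-0.072,-0.037],[-0.26,-0.09,-0.046],[-0.312,-0.108,-0.055],[-0.364,-0.127,-0.064],[-0.414,-0.146,-0.074]],"rotation":[[0,0,-0.034],[0,0,-0.068],[0,0,-0.1],[0,0,-0.135],[0,0,-0.17],[0,0,-0.2],[0,0,-0.235],[0,0,-0.27]]}' 0.09
python3 -m pendant '{"dp":[[0,0,0],[0,0,0]],"rotation":[[0,0,0],[0,0,0]]}'
python3 - <<'E'
from h import *
c=cap("wrist"); save(c,"pics/w1.png"); print(get_obs()["tool_pos"],c["pose"][:3,3]); 
import pickle; pickle.dump(c,open("w1.pkl","wb"))
E
```

```text
time: 1.2
tool_pos: [501.3, 253.6, 300.8]
tcp_rot: [3.142, -0.0, -3.14]
contact_force: [0.0, 0.4, 0.3]
grip_width: 90.1
finger_force: 0.0
time: 1.45
tool_pos: [499.5, 255.1, 300.2]
tcp_rot: [3.141, -0.001, 3.141]
contact_force: [0.0, 0.0, 0.1]
grip_width: 89.9
finger_force: 0.0
[499.12255892 255.50820273 300.37272221] [430.68627983 253.52045454 458.01754686]
```

View pics/w1.png

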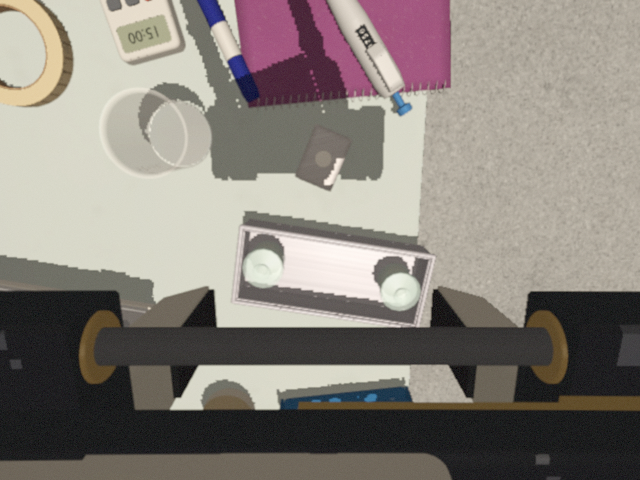

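The canister top lies at about (323,158), turned roughly 25°. The carrier rim runs from (240,226) and (434,255) to (417,326) and (233,301), with the bottle stoppers at (263,265) and (400,290). I'll enlarge this for the corners.

```bash
python3 - <<'E'
from h import *
import pickle; c=pickle.load(open("w1.pkl","rb"))
c["pixels"]=cv2.convertScaleAbs(c["pixels"],alpha=1.3)
save(c,"pics/w1z.png",(225,115,445,335),2.7)
E
```

```text
(no output)
```

View pics/w1z.png

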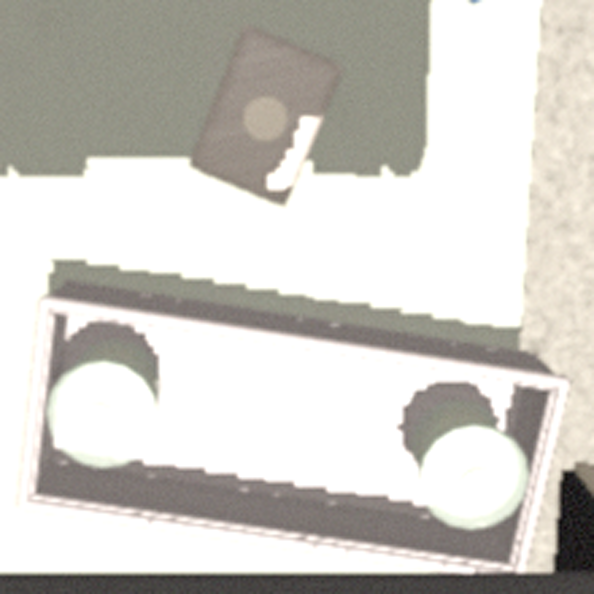

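```bash
python3 - <<'E'
from h import *
import pickle; c=pickle.load(open("w1.pkl","rb"))
f=lambda l:np.array(l)/2.7+[225,115]-.3
q=plane(c,f([(246,27),(339,67),(288,205),(193,165)]),106); print("can",q.round(1).tolist(),q.mean(0)); 
e=lambda a,b:(np.linalg.norm(b-a).round(1),np.degrees(np.arctan2(*(b-a)[::-1])).round(1))
print([e(q[i],q[(i+1)%4]) for i in range(4)])
r=plane(c,f([(44,297),(569,378),(520,573),(28,500)]),45);print("car",r.round(1).tolist(),r.mean(0)); print([e(r[i],r[(i+1)%4]) for i in range(4)])
for z in(50,63):
  w=plane(c,f([(103,414),(474,477),(48,414),(158,414)]),z);print(z,w.round(1).tolist(),np.linalg.norm(w[3]-w[2]),np.linalg.norm(w[0]-w[1]))
# side of the stopper circles nearest the gap
E
```

```text
can [[420.1, 248.0], [431.9, 276.7], [474.5, 261.2], [461.9, 231.0]] [447.10716922 254.21867308]
[(np.float64(31.1), np.float64(67.6)), (np.float64(45.4), np.float64(-20.1)), (np.float64(32.7), np.float64(-112.8)), (np.float64(45.1), np.float64(157.9))]
car [[517.3, 169.1], [549.8, 372.7], [633.1, 358.5], [600.8, 158.3]] [575.24752833 264.63293514]
[(np.float64(206.2), np.float64(80.9)), (np.float64(84.5), np.float64(-9.7)), (np.float64(202.8), np.float64(-99.2)), (np.float64(84.2), np.float64(172.6))]
50 [[562.8, 190.6], [589.1, 336.6], [562.8, 169.2], [562.8, 212.1]] 42.85526923599788 148.30575074667925
63 [[558.6, 192.6], [584.1, 333.9], [558.6, 171.9], [558.6, 213.4]] 41.489841439200326 143.58052563190287
```

```bash
python3 - <<'E'
from h import *
print(togo([447,254,130],np.radians(-21.3)))
E
```

```text
(array([ 0.0519, -0.0015,  0.1704]), np.float64(-1.198), 'tilt', np.float64(0.06), 'q6', np.float64(-1.24), 't', 1.5)
```

```bash
python3 -m pendant '{"dp":[[0.007,0,0.01],[0.014,0,0.03],[0.021,0,0.05],[0.028,0,0.07],[0.035,0,0.09],[0.042,0,0.11],[0.05,0,0.12],[0.052,-0.0015,0.13]],"rotation":[[0,0,0.18],[0,0,0.36],[0,0,0.54],[0,0,0.72],[0,0,0.9],[0,0,1.08],[0,0,1.26],[0,0,1.44]]}' 0.0918
python3 -m pendant '{"dp":[[0,0,0.01],[0,0,0.02],[0,0,0.03],[0,0,0.03],[0,0,0.03]],"rotation":[[0,0,0.17],[0,0,0.34],[0,0,0.503],[0,0,0.503],[0,0,0.503]]}'
python3 - <<'E'
from h import *
print(togo([447,254,69],np.radians(-21.3)))
c=cap("wrist"); save(c,"pics/w2.png")
import pickle; pickle.dump(c,open("w2.pkl","wb"))
E
```

```text
time: 2.5
tool_pos: [446.2, 254.6, 170.4]
tcp_rot: [-3.141, -0.0, 1.698]
contact_force: [0.1, -0.7, -0.1]
grip_width: 91.3
finger_force: 0.0
time: 3.12
tool_pos: [447.6, 254.1, 141.2]
tcp_rot: [3.141, -0.0, 1.203]
contact_force: [0.9, -0.7, -0.4]
grip_width: 91.8
finger_force: 0.0
(array([-0.0004, -0.0005,  0.0722]), np.float64(0.004), 'tilt', np.float64(0.03), 'q6', np.float64(0.73), 't', 3.125)
```

View pics/w2.png

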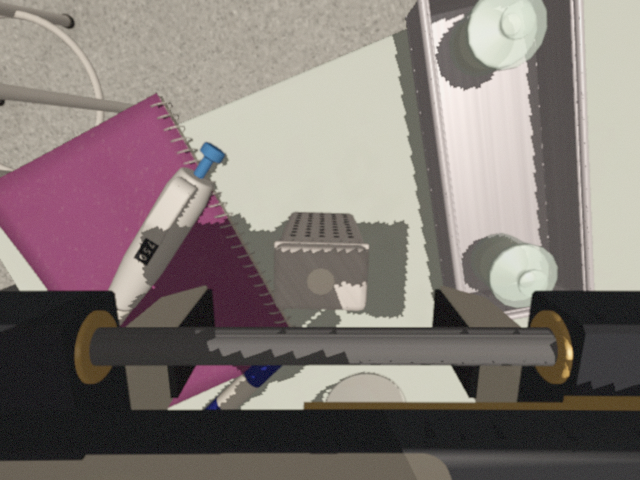

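The canister top sits squarely between the fingers at (275–370, 245–310). I'll descend and grip.

```bash
python3 - <<'E'
from h import *
import pickle; c=pickle.load(open("w2.pkl","rb"))
print(plane(c,[(322,277.5),(275,245),(370,245),(368,310),(276,309)],106).round(1).tolist())
E
python3 -m pendant '{"dp":[[0,0,0.03],[0,0,0.06],[0,-0.0005,0.072],[0,-0.0005,0.072]],"rotation":[[0,0,0],[0,0,0],[0,0,0],[0,0,0]]}'
python3 -m pendant '{"dp":[[0,0,0],[0,0,0],[0,0,0],[0,0,0],[0,0,0],[0,0,0]],"rotation":[[0,0,0],[0,0,0],[0,0,0],[0,0,0],[0,0,0],[0,0,0]]}' 0.03
```

```text
[[448.8, 255.0], [433.4, 279.0], [476.9, 262.3], [464.5, 230.2], [420.7, 247.6]]
time: 3.68
tool_pos: [447.4, 253.7, 68.6]
tcp_rot: [-3.141, 0.0, 1.2]
contact_force: [0.1, -0.2, 0.7]
grip_width: 91.6
finger_force: 0.0
time: 4.42
tool_pos: [447.5, 253.7, 68.8]
tcp_rot: [-3.142, -0.0, 1.199]
contact_force: [-0.4, -0.2, 1.1]
grip_width: 48.1
finger_force: 29.8
```

```bash
python3 -m pendant '{"dp":[[0,0,-0.04],[0,0,-0.08],[0,0,-0.085]],"rotation":[[0,0,0],[0,0,0],[0,0,0]]}'
python3 - <<'E'
from h import *
print(togo([580.1,295.2,155],np.radians(-9)))
E
```

```text
time: 4.8
tool_pos: [448.9, 254.2, 156.1]
tcp_rot: [3.138, -0.004, 1.199]
contact_force: [-0.6, 0.1, -1.2]
grip_width: 48.2
finger_force: 29.8
(array([0.0859, 0.1073, 0.0018]), np.float64(-0.215), 'tilt', np.float64(0.3), 'q6', np.float64(0.74), 't', 4.8)
```

```bash
python3 -m pendant '{"dp":[[0.02,0.025,0],[0.045,0.056,0],[0.07,0.088,0],[0.086,0.107,0.002],[0.086,0.107,0.002],[0.086,0.107,0.002]],"rotation":[[0,0,-0.05],[0,0,-0.11],[0,0,-0.17],[0,0,-0.213],[0,0,-0.213],[0,0,-0.213]]}'
python3 - <<'E'
from h import *
c=cap("wrist"); save(c,"pics/w3.png")
import pickle; pickle.dump(c,open("w3.pkl","wb"))
print(togo([580.1,295.2,73.5],np.radians(-9)))
E
```

```text
time: 5.55
tool_pos: [577.3, 294.5, 150.3]
tcp_rot: [-3.139, 0.001, 1.411]
contact_force: [-0.3, 0.6, -2.2]
grip_width: 48.0
finger_force: 29.8
(array([0.0012, 0.0028, 0.0774]), np.float64(-0.002), 'tilt', np.float64(0.12), 'q6', np.float64(0.51), 't', 5.6)
```

View pics/w3.png

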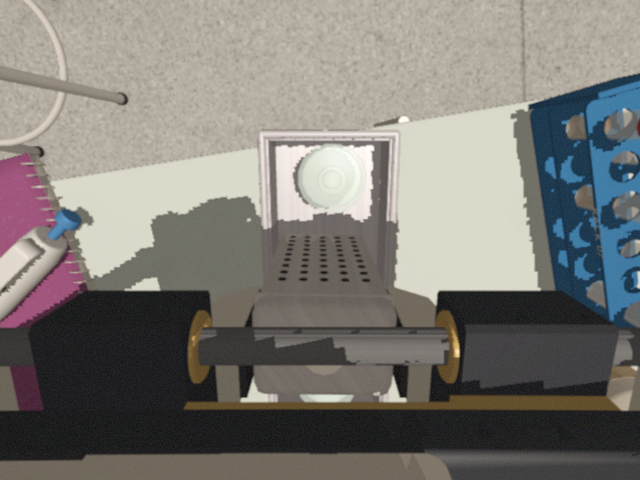

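The held canister (its lower near edge at row ~236, cols 280–372) is square with the carrier. The far rim is at row 132, cols 259–400, with the bottle stopper centred at (332,178). I'll compute the clearances.

```bash
python3 - <<'E'
from h import *
import pickle; c=pickle.load(open("w3.pkl","rb"))
a=np.radians(81); C=np.array([575.2,264.6]); M=np.array([[np.sin(a),-np.cos(a)],[np.cos(a),np.sin(a)]])
L=lambda uv,z:((plane(c,uv,z)-C)@M.T).round(1).tolist()
print("rim end",L([(260,132),(399,132)],45)); print("bottle",L([(332,178),(298,178),(366,178),(332,210)],50))
print("can bottom edge",L([(281,236),(371,236)],81)); print("tcp",M@(get_obs()["tool_pos"][:2]-C))
E
```

```text
rim end [[-40.8, 101.9], [45.6, 101.7]]
bottle [[4.0, 74.0], [-17.4, 74.0], [25.3, 74.0], [4.1, 53.7]]
can bottom edge [[-25.8, 44.1], [25.9, 44.0]]
tcp [-2.59880026 29.91525643]
```

```bash
python3 -m pendant '{"dp":[[0.001,0.003,0.02],[0.001,0.003,0.04],[0.001,0.003,0.055],[0.001,0.003,0.065],[0.001,0.003,0.068],[0.001,0.003,0.068]],"rotation":[[0,0,0],[0,0,0],[0,0,0],[0,0,0],[0,0,0],[0,0,0]]}'
python3 - <<'E'
from h import *
print(togo([581,295.3,73],np.radians(-9)))
E
```

```text
time: 6.35
tool_pos: [581.8, 295.5, 84.1]
tcp_rot: [3.141, -0.0, 1.412]
contact_force: [-0.8, -1.3, -1.7]
grip_width: 48.3
finger_force: 29.8
(array([-0.0003, -0.0008,  0.0111]), np.float64(-0.002), 'tilt', np.float64(0.03), 'q6', np.float64(0.51), 't', 6.35)
```

```bash
python3 -m pendant '{"dp":[[0,-0.001,0.004],[0,-0.001,0.008],[0,-0.001,0.0105],[0,-0.001,0.0115],[0,-0.001,0.0115]],"rotation":[[0,0,0],[0,0,0],[0,0,0],[0,0,0],[0,0,0]]}'

```

```text
time: 6.98
tool_pos: [580.5, 295.6, 72.7]
tcp_rot: [3.142, -0.0, 1.412]
contact_force: [-3.1, -1.0, 2.9]
grip_width: 48.4
finger_force: 29.8
```

```bash
python3 -m pendant '{"dp":[[0,0,0],[0,0,0],[0,0,0],[0,0,0],[0,0,-0.04],[0,0,-0.1],[-0.04,0,-0.16],[-0.09,0,-0.2]],"rotation":[[0,0,0],[0,0,0],[0,0,0],[0,0,0],[0,0,0],[0,0,0],[0,0,0],[0,0,0]]}' 0.0918
python3 -m pendant '{"dp":[[-0.05,0,-0.02],[-0.05,0,-0.02],[-0.05,0,-0.02]],"rotation":[[0,0,0],[0,0,0],[0,0,0]]}'
python3 - <<'E'
from h import *
c=cap("wrist"); save(c,"pics/w4.png")
import pickle; pickle.dump(c,open("w4.pkl","wb"))
print(togo([456,-149,270],np.radians(-9)))
E
```

```text
time: 7.98
tool_pos: [567.7, 214.6, 267.5]
tcp_rot: [3.139, -0.001, 1.414]
contact_force: [0.8, -0.2, -0.0]
grip_width: 92.2
finger_force: 0.0
time: 8.35
tool_pos: [559.7, 165.5, 284.9]
tcp_rot: [-3.141, -0.0, 1.411]
contact_force: [-0.1, 0.1, -0.5]
grip_width: 91.8
finger_force: 0.0
(array([-0.3274, -0.0525,  0.0145]), np.float64(-0.001), 'tilt', np.float64(0.07), 'q6', np.float64(0.32), 't', 8.4)
```

View pics/w4.png

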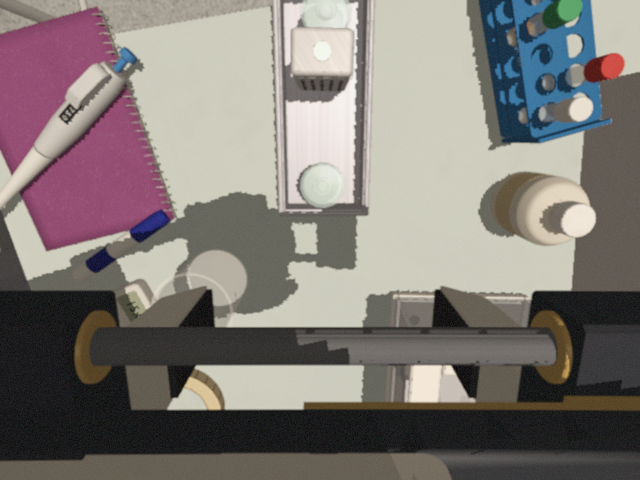

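The canister stands upright in the carrier: top face at (322,51), near top edge at row ~76, near base edge at row ~90. Bottle b's stopper is at (320,185), and the carrier's −y end is at row 213, cols 278–366.

```bash
python3 - <<'E'
from h import *
import pickle; c=pickle.load(open("w4.pkl","rb"))
a=np.radians(81); C=np.array([575.2,264.6]); M=np.array([[np.sin(a),-np.cos(a)],[np.cos(a),np.sin(a)]])
L=lambda uv,z:((plane(c,uv,z)-C)@M.T).round(1).tolist()
g=c["pixels"].mean(2).astype(int)
print(g[70:105:1,318].tolist()); print("col185",g[185,290:352].tolist()); print("col320",g[155:222,320].tolist())
print("rim end",L([(278,213),(366,213)],45)); print("bottle",L([(320,185),(320,163),(320,206)],50))
print("can base",L([(300,90),(342,90)],4),"top edge",L([(292,76),(351,77)],106),"top back",L([(292,27),(353,28)],106))
E
```

```text
[221, 212, 200, 182, 162, 130, 96, 87, 90, 86, 87, 87, 84, 83, 88, 89, 85, 85, 87, 90, 93, 102, 105, 107, 108, 105, 107, 106, 105, 104, 137, 198, 230, 237, 236]
col185 [217, 217, 216, 215, 213, 186, 131, 94, 95, 104, 141, 167, 177, 188, 198, 204, 203, 205, 206, 205, 206, 205, 203, 204, 207, 209, 206, 207, 212, 215, 216, 219, 219, 220, 220, 220, 219, 214, 215, 219, 220, 217, 215, 216, 217, 216, 217, 218, 221, 226, 229, 224, 223, 221, 215, 215, 218, 218, 219, 223, 227, 227]
col320 [225, 224, 224, 224, 224, 223, 217, 196, 188, 201, 214, 221, 223, 225, 224, 224, 224, 223, 223, 225, 222, 221, 216, 217, 219, 212, 211, 217, 216, 217, 216, 217, 217, 216, 215, 210, 208, 209, 213, 209, 208, 204, 204, 204, 203, 202, 200, 201, 193, 179, 170, 163, 142, 122, 173, 206, 165, 106, 102, 94, 94, 94, 99, 97, 97, 102, 102]
rim end [[-43.4, -103.2], [43.7, -103.4]]
bottle [[-1.6, -75.1], [-1.6, -54.5], [-1.7, -95.5]]
can base [[-21.8, 15.1], [20.6, 15.0]] top edge [[-22.3, 14.2], [23.0, 13.4]] top back [[-21.6, 48.1], [23.9, 47.3]]
```

```bash
python3 -m pendant '{"dp":[[-0.05,-0.005,0],[-0.105,-0.015,0],[-0.16,-0.025,0],[-0.215,-0.035,0],[-0.27,-0.045,0],[-0.325,-0.055,0],[-0.375,-0.055,0.005],[-0.4,-0.055,0.014]],"rotation":[[0,0,0],[0,0,0],[0,0,0],[0,0,0],[0,0,0],[0,0,0],[0,0,0],[0,0,0]]}'
python3 -m pendant '{"dp":[[0,0,0],[0,0,0]],"rotation":[[0,0,0],[0,0,0]]}'
python3 - <<'E'
from h import *
c=cap("wrist"); save(c,"pics/w5.png")
import pickle; pickle.dump(c,open("w5.pkl","wb"))
print(get_obs()["tool_pos"], proj(c,[456,-149,108]))
E
```

```text
time: 9.4
tool_pos: [442.2, -222.4, 270.2]
tcp_rot: [-3.141, -0.0, 1.411]
contact_force: [-0.9, 0.7, 0.1]
grip_width: 92.2
finger_force: 0.0
time: 9.65
tool_pos: [442.6, -219.7, 270.8]
tcp_rot: [-3.141, -0.001, 1.413]
contact_force: [-0.7, -1.1, -0.4]
grip_width: 92.2
finger_force: 0.0
[ 442.70332662 -219.59938828  271.06563079] [[324.47107653 133.59546003]]
```

View pics/w5.png

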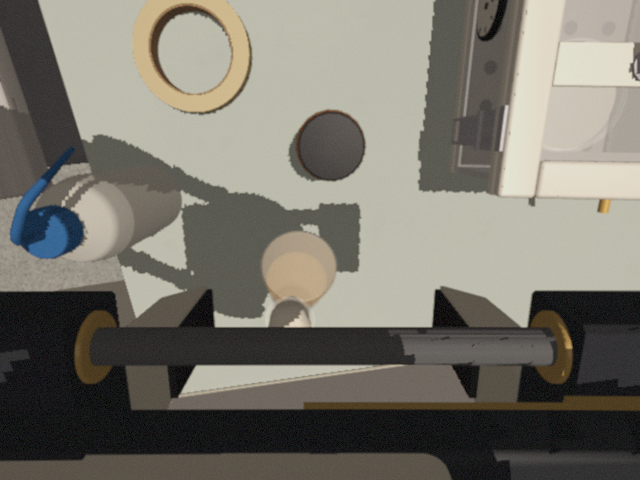

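The jar's cap is at (331,145), almost directly below the camera. The conical flask is at (297,270) and a corner of the lid frame at (500,195).

```bash
python3 - <<'E'
from h import *
import pickle; c=pickle.load(open("w5.pkl","rb"))
g=cv2.cvtColor(c["pixels"],cv2.COLOR_RGB2GRAY)[100:190,285:375]
m=(g<95).astype(np.uint8); n,l,s,ce=cv2.connectedComponentsWithStats(m); i=1+s[1:,4].argmax(); print(s[i],ce[i]+[285,100])
u=ce[i]+[285,100]; p=plane(c,[u,u+[33,0]],108); print(p,np.linalg.norm(p[1]-p[0])*2)
print(togo([*p[0],130],np.radians(-9)))
E
```

```text
[   5   11   75   70 4082] [327.6866732  146.53405194]
[[ 456.94396021 -158.77995022]
 [ 481.85952378 -162.74958105]] 50.459618590523704
(array([0.0622, 0.0046, 0.1411]), np.float64(-0.0), 'tilt', np.float64(0.04), 'q6', np.float64(-0.46), 't', 9.7)
```

```bash
python3 -m pendant '{"dp":[[0.03,0.004,0.03],[0.06,0.007,0.07],[0.063,0.007,0.12],[0.063,0.007,0.16],[0.063,0.007,0.195],[0.063,0.007,0.2145],[0.063,0.007,0.2145],[0.063,0.007,0.2145]],"rotation":[[0,0,0],[0,0,0],[0,0,0],[0,0,0],[0,0,0],[0,0,0],[0,0,0],[0,0,0]]}'
python3 -m pendant '{"dp":[[0,0,0],[0,0,0],[0,0,0],[0,0,0],[0,0,0]],"rotation":[[0,0,0],[0,0,0],[0,0,0],[0,0,0],[0,0,0]]}' 0.045
```

```text
time: 10.7
tool_pos: [459.9, -159.5, 57.6]
tcp_rot: [3.14, 0.0, 1.413]
contact_force: [-0.2, 0.4, -0.1]
grip_width: 91.7
finger_force: 0.0
time: 11.32
tool_pos: [458.9, -159.8, 56.8]
tcp_rot: [-3.141, -0.0, 1.412]
contact_force: [-2.9, -0.8, 3.2]
grip_width: 58.5
finger_force: 30.0
```

```bash
python3 -m pendant '{"dp":[[0,0,-0.03],[0,0,-0.08],[0,0,-0.12],[0,0,-0.15],[0,0,-0.15]],"rotation":[[0,0,0],[0,0,0],[0,0,0],[0,0,0],[0,0,0]]}'
python3 - <<'E'
from h import *
print(togo([572.2,245.3,155],np.radians(-9)))
E
```

```text
time: 11.95
tool_pos: [460.0, -160.3, 208.2]
tcp_rot: [3.137, 0.001, 1.412]
contact_force: [0.5, -0.1, -4.5]
grip_width: 58.7
finger_force: 30.0
(array([0.4183, 0.0464, 0.0528]), np.float64(-0.002), 'tilt', np.float64(0.25), 'q6', np.float64(-0.33), 't', 11.95)
```

```bash
python3 -m pendant '{"dp":[[0.03,0.003,0],[0.08,0.009,0],[0.135,0.015,0],[0.19,0.021,0],[0.25,0.028,0],[0.31,0.034,0],[0.365,0.04,0],[0.4,0.045,0.01]],"rotation":[[0,0,0],[0,0,0],[0,0,0],[0,0,0],[0,0,0],[0,0,0],[0,0,0],[0,0,0]]}'
python3 -m pendant '{"dp":[[0.016,0.0015,0.02],[0.018,0.0015,0.04],[0.018,0.0015,0.04],[0.018,0.0015,0.04]],"rotation":[[0,0,0],[0,0,0],[0,0,0],[0,0,0]]}'
python3 - <<'E'
from h import *
c=cap("wrist"); save(c,"pics/w6.png")
import pickle; pickle.dump(c,open("w6.pkl","wb"))
print(togo([572.2,245.3,61],np.radians(-9)))
E
```

```text
time: 12.95
tool_pos: [566.5, 230.6, 194.4]
tcp_rot: [-3.14, 0.0, 1.414]
contact_force: [0.5, 0.0, -2.3]
grip_width: 59.0
finger_force: 30.0
time: 13.45
tool_pos: [571.1, 244.7, 156.4]
tcp_rot: [-3.141, 0.0, 1.411]
contact_force: [0.1, -0.5, -2.9]
grip_width: 58.8
finger_force: 30.0
(array([0.0005, 0.0006, 0.0961]), np.float64(-0.003), 'tilt', np.float64(0.04), 'q6', np.float64(0.44), 't', 13.5)
```

View pics/w6.png

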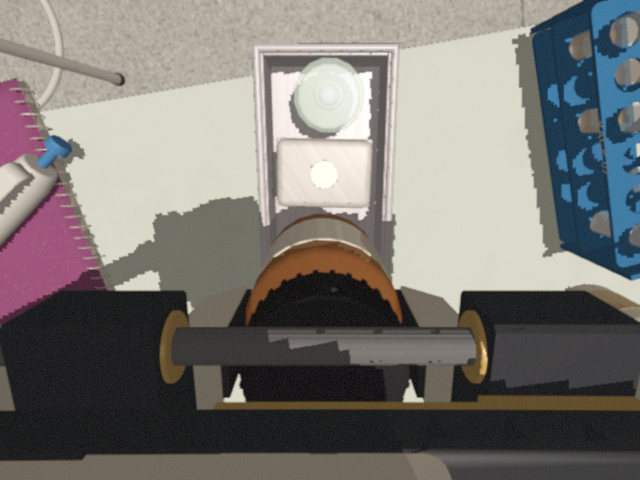

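The jar hangs upright, with its amber shoulder arc peaking at (323,243). The canister's top spans rows 139–208, cols 276–372, and bottle a is at (328,95). I'll check the gap.

```bash
python3 - <<'E'
from h import *
import pickle; c=pickle.load(open("w6.pkl","rb"))
a=np.radians(81); C=np.array([575.2,264.6]); M=np.array([[np.sin(a),-np.cos(a)],[np.cos(a),np.sin(a)]])
L=lambda uv,z:((plane(c,uv,z)-C)@M.T).round(1).tolist()
print("can",L([(276,139),(372,139),(372,208),(276,208)],110)); print("rim",L([(255,46),(397,46)],45),"bottle",L([(328,96)],50))
print("jar shoulder",L([(323,243),(247,310),(402,310)],184),L([(323,215)],100)); print("tcp",M@(get_obs()["tool_pos"][:2]-C),M@(c["pose"][:2,3]-C))
E
```

```text
can [[-22.4, 47.8], [24.1, 47.7], [25.0, 14.0], [-23.6, 14.1]]
rim [[-40.5, 101.7], [45.0, 101.5]] bottle [[3.4, 72.9]]
jar shoulder [[0.3, 14.8], [-26.0, -9.0], [27.5, -9.2]] [[0.2, 8.6]]
tcp [ -0.63816961 -20.04455527] [ 0.42978794 48.25805244]
```

```bash
python3 -m pendant '{"dp":[[0.001,0.001,0.02],[0.001,0.001,0.045],[0.001,0.001,0.065],[0.001,0.001,0.08],[0.001,0.001,0.088],[0.001,0.001,0.09],[0.001,0.001,0.09]],"rotation":[[0,0,0],[0,0,0],[0,0,0],[0,0,0],[0,0,0],[0,0,0],[0,0,0]]}'
python3 -m pendant '{"dp":[[0,0,0.0025],[0,0,0.005],[0,0,0.0055]],"rotation":[[0,0,0],[0,0,0],[0,0,0]]}'

```

```text
time: 14.38
tool_pos: [572.6, 246.5, 67.3]
tcp_rot: [3.141, -0.001, 1.412]
contact_force: [0.4, -0.3, -2.5]
grip_width: 59.1
finger_force: 30.0
time: 14.75
tool_pos: [572.2, 246.4, 61.1]
tcp_rot: [-3.141, -0.0, 1.412]
contact_force: [-0.4, 0.6, -3.0]
grip_width: 59.4
finger_force: 30.0
```

Not in contact yet, so I'll go down another 1–2 mm.

```bash
python3 -m pendant '{"dp":[[0,0,0.0005],[0,0,0.001],[0,0,0.001]],"rotation":[[0,0,0],[0,0,0],[0,0,0]]}'

```

```text
time: 15.12
tool_pos: [572.2, 246.5, 60.8]
tcp_rot: [3.141, -0.0, 1.412]
contact_force: [-3.0, -1.0, 4.8]
grip_width: 58.7
finger_force: 30.0
```

```bash
python3 -m pendant '{"dp":[[0,0,0],[0,0,0],[0,0,0],[0,0,0],[0,0,-0.04],[0,0,-0.1],[-0.02,0,-0.16],[-0.06,0,-0.2]],"rotation":[[0,0,0],[0,0,0],[0,0,0],[0,0,0],[0,0,0],[0,0,0],[0,0,0],[0,0,0]]}' 0.0918
python3 -m pendant '{"dp":[[-0.025,0,-0.03],[-0.025,0,-0.03],[-0.025,0,-0.03]],"rotation":[[0,0,0],[0,0,0],[0,0,0]]}'
python3 - <<'E'
from h import *
c=cap("wrist"); 
import pickle; pickle.dump(c,open("w7.pkl","wb"))
print(togo([652,-170,310],np.radians(-9)))
E
```

```text
time: 16.12
tool_pos: [563.2, 187.6, 263.2]
tcp_rot: [3.138, -0.002, 1.414]
contact_force: [-0.5, -0.5, 0.1]
grip_width: 91.6
finger_force: 0.0
time: 16.5
tool_pos: [558.4, 162.8, 289.0]
tcp_rot: [-3.14, 0.0, 1.412]
contact_force: [0.1, 0.6, -0.8]
grip_width: 91.6
finger_force: 0.0
(array([-0.3141,  0.1451, -0.0218]), np.float64(-0.001), 'tilt', np.float64(0.15), 'q6', np.float64(0.31), 't', 16.55)
```

```bash
python3 -m pendant '{"dp":[[-0.03,0.015,-0.005],[-0.075,0.035,-0.01],[-0.12,0.055,-0.015],[-0.165,0.075,-0.02],[-0.21,0.096,-0.022],[-0.255,0.117,-0.022],[-0.295,0.136,-0.022],[-0.314,0.145,-0.022]],"rotation":[[0,0,0],[0,0,0],[0,0,0],[0,0,0],[0,0,0],[0,0,0],[0,0,0],[0,0,0]]}'
python3 -m pendant '{"dp":[[0,0,0],[0,0,0]],"rotation":[[0,0,0],[0,0,0]]}'
python3 - <<'E'
from h import *
import pickle
c=cap("wrist"); pickle.dump(c,open("w8.pkl","wb"))
d=pickle.load(open("w7.pkl","rb"))
a=d["pixels"][0:235,200:460]; b=c["pixels"][0:300,100:580]
A=cv2.resize(a,None,fx=1.2,fy=1.2); B=cv2.resize(b,None,fx=1,fy=1)
H=np.zeros((300,800,3),np.uint8); H[:282,:312]=A; H[:300,320:800]=B
cv2.imwrite("pics/m.png",H[:,:,::-1]); print(get_obs()["tool_pos"])
E
```

```text
time: 17.55
tool_pos: [652.7, -172.1, 309.2]
tcp_rot: [-3.138, -0.001, 1.411]
contact_force: [-0.3, 0.1, 0.1]
grip_width: 91.9
finger_force: 0.0
time: 17.8
tool_pos: [652.3, -169.0, 311.1]
tcp_rot: [-3.14, -0.001, 1.413]
contact_force: [0.5, -0.3, 0.6]
grip_width: 92.1
finger_force: 0.0
[ 652.25344841 -168.81299525  311.64471201]
```

View pics/m.png

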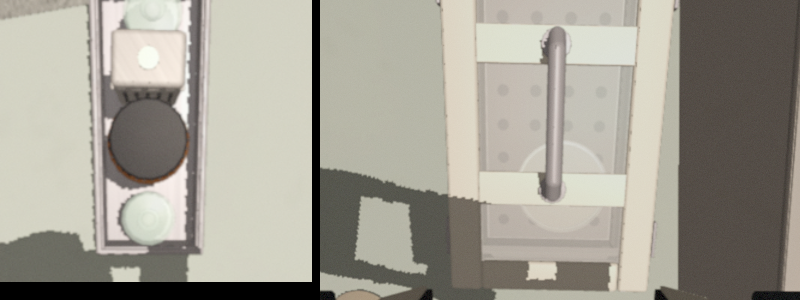

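The left half shows canister, jar and bottles all upright in the carrier. The right half shows the handle bar running from original pixel (337,37) to (332,188), and the lid's −y end at row ~290, cols 227–425.

```bash
python3 - <<'E'
from h import *
import pickle; c=pickle.load(open("w8.pkl","rb")); d=pickle.load(open("w7.pkl","rb"))
a=np.radians(81); C=np.array([575.2,264.6]); M=np.array([[np.sin(a),-np.cos(a)],[np.cos(a),np.sin(a)]])
print("jar",(plane(d,[(323,116.5)],112)-C)@M.T)
b=plane(c,[(337,37),(332,188)],184); v=b[0]-b[1]; print("bar",b.round(1).tolist(),b.mean(0),np.linalg.norm(v),np.degrees(np.arctan2(v[1],v[0])))
g=c["pixels"].astype(int).mean(2)
for r in(80,120,150): print(r,g[r,322:348].astype(int).tolist())
print("end",plane(c,[(227,290),(425,290)],147).round(1).tolist())
p=b.mean(0); yaw=np.arctan2(v[1],v[0])-np.pi/2
print(togo([*p,230],yaw))
E
```

```text
jar [[  0.35302262 -18.37453584]]
bar [[682.4, -41.7], [664.9, -135.5]] [673.62065888 -88.60329965] 95.44792539242997 79.4109916960093
80 [190, 190, 189, 191, 179, 148, 119, 125, 135, 143, 152, 160, 175, 193, 207, 206, 193, 179, 166, 158, 152, 142, 144, 167, 188, 191]
120 [188, 191, 189, 178, 144, 118, 122, 133, 143, 153, 161, 175, 195, 207, 201, 191, 175, 165, 158, 150, 142, 149, 168, 181, 185, 184]
150 [201, 201, 198, 176, 131, 121, 131, 143, 150, 158, 171, 186, 199, 200, 189, 175, 164, 159, 148, 143, 152, 182, 200, 203, 203, 201]
end [[564.6, -210.7], [729.3, -236.8]]
(array([0.0825, 0.0086, 0.0817]), np.float64(0.028), 'tilt', np.float64(0.07), 'q6', np.float64(-0.21), 't', 17.85)
```

```bash
python3 -m pendant '{"dp":[[0.03,0.003,0.02],[0.06,0.006,0.04],[0.0825,0.0085,0.06],[0.0825,0.0085,0.082],[0.0825,0.0085,0.11],[0.0825,0.0085,0.135],[0.0825,0.0085,0.149],[0.0825,0.0085,0.149]],"rotation":[[0,0,0.01],[0,0,0.02],[0,0,0.028],[0,0,0.028],[0,0,0.028],[0,0,0.028],[0,0,0.028],[0,0,0.028]]}' 0.07
python3 - <<'E'
from h import *
print(togo([673.6,-88.6,162],np.radians(-10.6)))
E
```

```text
time: 18.85
tool_pos: [673.3, -89.6, 162.6]
tcp_rot: [-3.14, -0.0, 1.385]
contact_force: [0.3, -0.2, -0.0]
grip_width: 70.0
finger_force: 0.0
(array([0.001 , 0.0002, 0.0006]), np.float64(-0.001), 'tilt', np.float64(0.09), 'q6', np.float64(-0.06), 't', 18.85)
```

```bash
python3 -m pendant '{"dp":[[0.001,0,0],[0.001,0,0],[0.001,0,0],[0.001,0,0],[0.001,0,0],[0.001,0,0]],"rotation":[[0,0,0],[0,0,0],[0,0,0],[0,0,0],[0,0,0],[0,0,0]]}' 0.0
python3 -m pendant '{"dp":[[0,0,-0.0005],[0,0,-0.001],[0,0,-0.0015],[0,0,-0.002]],"rotation":[[0,0,0],[0,0,0],[0,0,0],[0,0,0]]}'
```

```text
time: 19.6
tool_pos: [673.8, -89.5, 163.1]
tcp_rot: [-3.142, -0.0, 1.384]
contact_force: [-0.0, 0.1, -0.1]
grip_width: 14.3
finger_force: 0.0
time: 20.1
tool_pos: [673.5, -89.4, 163.9]
tcp_rot: [-3.14, -0.0, 1.384]
contact_force: [1.9, -0.7, -10.6]
grip_width: 10.7
finger_force: 30.0
```

```bash
python3 -m pendant '{"dp":[[0,0,-0.001],[0,0,-0.002],[0,0,-0.003],[0,0,-0.004]],"rotation":[[0,0,0],[0,0,0],[0,0,0],[0,0,0]]}'
```

```text
time: 20.6
tool_pos: [674.3, -89.2, 170.5]
tcp_rot: [3.14, -0.0, 1.384]
contact_force: [0.3, 2.0, -3.1]
grip_width: 11.0
finger_force: 30.0
```

```bash
python3 -m pendant '{"dp":[[0,0,-0.002],[0,0,-0.005],[0,0,-0.008],[0,0,-0.012],[0,0,-0.016],[0,0,-0.02],[0,0,-0.024],[0,0,-0.027]],"rotation":[[0,0,0],[0,0,0],[0,0,0],[0,0,0],[0,0,0],[0,0,0],[0,0,0],[0,0,0]]}'
python3 -m pendant '{"dp":[[0,0,0],[0,0,0],[0,0,0],[0,0,0]],"rotation":[[0,0,0],[0,0,0],[0,0,0],[0,0,0]]}'
python3 - <<'E'
from h import *
import pickle
c=cap("scene"); s=cap("top"); pickle.dump((c,s),open("end.pkl","wb"))
# corner search: predicted lid top corners for lift L vs picture, near corners of the frame
a=np.radians(79.2); M=np.array([[np.sin(a),np.cos(a)],[-np.cos(a),np.sin(a)]])
cen=np.array([673.6,-88.6])
for L in (0,20,35,50): print(L,[proj(c,[*(cen+M@[x,y]),147+L]).round().tolist()[0] for x,y in((-83,138),(-83,-138),(83,-138))])
v=cv2.cvtColor(c["pixels"],cv2.COLOR_RGB2GRAY); m=(v>175).astype(np.uint8)
n,l,st,ce=cv2.connectedComponentsWithStats(m[130:300,200:400])
for i in st[1:,4].argsort()[::-1][:3]+1: print(st[i]+[200,130,0,0,0])
l2=cv2.Canny(v,60,150)[130:300,225:300]; print(v[150:300:3,246].tolist(), v[150:300:3,290].tolist())
E
```

```text
time: 21.6
tool_pos: [673.9, -89.5, 196.5]
tcp_rot: [3.141, -0.0, 1.384]
contact_force: [0.2, 0.4, -2.4]
grip_width: 10.9
finger_force: 30.0
time: 22.1
tool_pos: [673.8, -89.5, 196.0]
tcp_rot: [-3.141, -0.0, 1.384]
contact_force: [0.1, -0.5, -2.6]
grip_width: 11.0
finger_force: 30.0
0 [[299.0, 253.0], [366.0, 177.0], [308.0, 153.0]]
20 [[299.0, 247.0], [367.0, 170.0], [308.0, 146.0]]
35 [[298.0, 242.0], [367.0, 165.0], [308.0, 141.0]]
50 [[298.0, 237.0], [368.0, 160.0], [308.0, 136.0]]
[ 236  169   92   74 1178]
[246 210  49  27 455]
[346 160  20  15 144]
[159, 157, 149, 68, 60, 63, 61, 62, 62, 64, 66, 66, 65, 64, 63, 65, 64, 178, 207, 203, 205, 156, 183, 135, 12, 22, 64, 88, 111, 125, 149, 165, 168, 168, 166, 166, 168, 167, 163, 167, 166, 164, 163, 166, 163, 165, 156, 65, 67, 63] [45, 7, 17, 35, 19, 84, 77, 80, 153, 149, 141, 151, 127, 131, 112, 59, 52, 61, 72, 108, 140, 135, 143, 149, 152, 152, 203, 201, 191, 185, 93, 63, 39, 4, 190, 76, 80, 78, 74, 71, 77, 77, 83, 136, 86, 166, 163, 164, 168, 168]
```

```bash
python3 - <<'E'
from h import *
import pickle; c,s=pickle.load(open("end.pkl","rb"))
a=cv2.imread("pics/scene0.png",0).astype(int); b=cv2.cvtColor(c["pixels"],cv2.COLOR_RGB2GRAY).astype(int)
for x in (250,270,290): print(x,a[215:262,x].tolist(),"\n   ",b[200:262,x].tolist())
a=cv2.imread("pics/scene0.png",0)
# shift of two lid-frame patches, start -> now
for n,(x,y) in {"front +y corner":(278,228),"front -y corner":(352,172),"+y back":(250,212)}.items():
    t=a[y-9:y+10,x-9:x+10]; w=c["pixels"]; w=cv2.cvtColor(w,cv2.COLOR_RGB2GRAY)[y-35:y+20,x-20:x+21]
    r=cv2.minMaxLoc(cv2.matchTemplate(w,t,cv2.TM_CCOEFF_NORMED)); print(n,r[1],(r[3][0]-11,r[3][1]-26))
E
```

```text
250 [174, 176, 176, 175, 175, 174, 169, 147, 124, 156, 174, 173, 168, 134, 82, 74, 126, 110, 72, 68, 67, 69, 72, 69, 69, 68, 69, 73, 70, 70, 68, 70, 72, 71, 77, 76, 80, 82, 84, 95, 98, 99, 116, 147, 85, 101, 122] 
    [203, 206, 203, 205, 205, 207, 206, 204, 194, 164, 140, 181, 208, 205, 206, 206, 206, 203, 180, 114, 90, 82, 74, 80, 93, 94, 77, 20, 18, 13, 61, 206, 131, 90, 80, 83, 83, 84, 83, 82, 80, 83, 80, 80, 82, 81, 83, 84, 87, 90, 93, 92, 97, 98, 107, 120, 120, 142, 169, 103, 122, 144]
270 [114, 119, 117, 117, 117, 116, 117, 118, 114, 116, 114, 117, 120, 175, 175, 174, 175, 174, 175, 178, 174, 175, 171, 133, 88, 75, 76, 143, 68, 65, 65, 61, 66, 65, 67, 67, 64, 66, 66, 61, 67, 66, 63, 65, 61, 68, 63] 
    [148, 153, 152, 153, 146, 138, 138, 138, 138, 137, 139, 138, 139, 137, 138, 138, 140, 142, 204, 205, 206, 207, 207, 206, 204, 204, 207, 205, 181, 118, 95, 87, 93, 62, 2, 13, 38, 38, 9, 2, 50, 176, 172, 81, 79, 79, 79, 77, 78, 78, 80, 77, 78, 76, 79, 78, 80, 79, 78, 77, 80, 77]
290 [65, 172, 91, 118, 128, 129, 125, 128, 127, 129, 125, 117, 114, 118, 125, 127, 128, 129, 127, 129, 129, 129, 132, 175, 172, 175, 174, 176, 175, 176, 174, 172, 152, 116, 73, 63, 69, 107, 80, 75, 63, 63, 63, 65, 65, 66, 67] 
    [60, 61, 84, 142, 72, 209, 192, 108, 138, 137, 140, 137, 140, 135, 137, 139, 143, 133, 139, 149, 150, 151, 152, 151, 152, 152, 139, 147, 203, 204, 205, 201, 204, 207, 191, 169, 136, 185, 176, 114, 93, 77, 59, 63, 9, 15, 39, 55, 6, 4, 39, 131, 190, 94, 91, 76, 78, 72, 80, 77, 79, 78]
front +y corner 0.9947701692581177 (6, -7)
front -y corner 0.6444863080978394 (10, -5)
+y back 0.9946444034576416 (-2, -11)
```

The lid frame has moved up about 10 rows at each measured column, which is roughly 32 mm and level. The arm carries 2.6 N, about the lid's weight. Handing in.

```bash
python3 -c "
from plant import workorder,get_obs
print(workorder.close_job()); o=get_obs(); print(o['tool_pos'],o['contact_force'],o['grip_width'])"
```

```text
the job is handed in; nothing more can be done
None
the job is handed in; nothing more can be done
```

The job is handed in, verdict not shown: the jar and canister stand upright in the carrier between the weighing bottles, and the gripper holds the dry-box lid still and level about 32–33 mm above its seat, at about 22 s on the robot's clock.

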